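Latch the loaded tube scanner at its reading position

TASK

A sample tube lies in the slide of one of the two tube scanners. Push that scanner's slide by its upright plate all the way in to its stop, then let go so that it springs back and its stop pin catches it at the middle position, with the tube still lying in it. Do not touch the tube, leave the empty scanner's slide where it is and do not disturb the things around.

Things in the scene. Friction and masses are not known exactly. Their poses are not given: they have to be found in the camera images.
- scanner_a: the loaded tube scanner, fixed to the table: white base plate 244 x 116 x 10 mm with two aluminium rails and, across its middle, a white bridge (x -10 to 40 mm of its frame, top 64 mm high). Origin: centre of the underside. Its +x axis is the direction in which the slide is pushed in (roughly away from the robot), z up. The two scanners are alike and may stand either way round, left or right; this one has the tube in it
- slide_a (a joint): the loaded scanner's grey slide: 0 = out (spring-held, start), 0.070 m = fully in at the stop, 0.035 m = caught by the stop pin. A return spring pushes it out with 3.6 N at 0, rising to 7.8 N at 0.070; damped (25 N s/m), so pushing at 0.06 m/s needs at most about 12 N. On the way in, beyond about 0.020 m, a tooth lifts the pin; once past about 0.036 m the pin has dropped behind the tooth and the slide, let go, returns only to 0.035 m
- plate_a (a point): middle of the rubber-faced front of the loaded slide's upright push plate, 50 mm above the table; axes as the scanner's: the plate faces -x, it is 50 mm wide (y), 11 mm thick and its top is 64 mm above the table. In front of it (-x) there is only the end of the base plate, 10 mm high, reaching 6 mm out, with the rail ends 24 mm high at 29 to 36 mm either side of the middle. It moves with the slide
- pin_a (a joint): the loaded scanner's spring-loaded vertical stop pin with a black round knob 16 mm across, top 68 mm high, in an ear on the near, right-hand (-y) side of the bridge: 0 = down, grows to about 0.007 m while the tooth passes under it
- tube_mid (a point): centre of the sample tube, 87 mm long and 17 mm thick, lying loose along the slide in a pocket 92 x 22 x 14 mm right behind the push plate, its top 34 mm above the table
- scanner_b: the other tube scanner, the same but empty; fixed to the table; origin centre of the underside
- slide_b (a joint): the empty scanner's slide, 0 = out; to be left there
- cup: specimen cup with screw lid, 66 mm across, 75 mm high, standing to the left; origin centre of the underside
- kit: small test-kit carton 62 x 112 x 21 mm lying flat to the left; origin centre of the underside
- iodine: small brown bottle 37 mm across, 84 mm high, standing to the right; origin centre of the underside

How it is judged:
On the way:
1. the loaded slide is pushed fully in (value of joint slide_a above 0.064 m), for 0.05 s.
At the end, for the whole second after the job is handed in: After having been fully in (beyond 64 mm), the loaded slide rests at its middle position (31 to 38 mm) with the stop pin down (within 2 mm), the tube still lying in its pocket, and the empty scanner's slide is out (within 4 mm) (value of joint slide_a between 0.031 and 0.038 m and velocity of joint slide_a between -0.005 and 0.005 m/s and value of joint pin_a below 0.002 m and value of joint slide_b below 0.004 m and x of tube_mid in the frame of plate_a between 0.045 and 0.07 m and y of tube_mid in the frame of plate_a between -0.008 and 0.008 m and height (world z) of tube_mid below 0.03 m); the robot touches nothing.
It fails at once if the tube is touched (contact force between any of the fingers, the arm and tube above 0.5 N).
It fails at once if the tube is lifted (height (world z) of tube_mid above 0.04 m).
It fails at once if the empty scanner's slide is pushed in (value of joint slide_b above 0.01 m).
It fails at once if a bystander is disturbed (moved more than 15 mm) (distance of any of cup, kit, iodine from where it was at the start of the episode above 0.015 m).
It also fails if it takes over 40 s, if anything falls off the work surface, if the arm or the gripper's body presses on something with over 40 N, if the wrist force passes 120 N, or if a joint passes its speed limit or range.

ROBOT

A 7-joint arm with a two-finger parallel gripper is mounted at the origin on the work surface; the furniture and walls round the work are solid. World frame = base frame: x ahead of the robot, y to its left, z up, the work surface at z = 0. Lengths are in m, angles in rad, forces in N, time in s.
With the tool pointing down it reaches from about 0.425 to 0.925 m from the base axis. Payload 6.8 kg.
Tool frame: the origin (TCP) lies at the very end of the fingers, on their centre line; the grasp point (between the pads) lies bot.hold_point_z behind it (bot.hold_point_z is the distance from the TCP to the grasp point, in m); x points along the fingers, z is the direction in which the jaws open and shut, and the axes are right-handed (so a half turn about x gives the same grasp; the last joint's range is limited). The gripper opens to 85 mm and grips with 20 to 120 N. Pads are 22 mm wide; open, the fingers measure 114 mm over their backs; the gripper's body (76 mm by 85 mm) begins 54 mm behind the grasp point. The pads swing forward as they close: fully open they stand 13 mm farther back than shut.
Start: joints at [-1.404, 0.477, 0.022, 1.555, -0.011, 1.109, -0.083], TCP at [0.183, 0.65, 0.196] pointing down, gripper open.
Joint ranges: [-2.96, 2.96], [-0.34, 2.1], [-1.41, 1.46], [0.24, 2.44], [-1.37, 4.51], [0.17, 1.92], [-2.96, 2.96]. Speed limits (rad/s): [2.39, 2.39, 3.14, 3.14, 3.14, 3.14, 3.14].

INTERFACE

Orientations are given as a unit quaternion [w, x, y, z].
In Python, from station import bot gives the robot as it stands.
- The arm moves only by the tool drive_tool, never from a script. Its arguments are lists of equal length, an entry for each row: "slide": the shift along the world's x, y, z in mm, a list of three; "turn": the turn, a rotation vector about the world's x, y, z in rad, a list of three; "gripper": the opening, from 0 (shut) to 1 (fully open). A call has 1 to 10 rows; each row is the pose to reach, as a shift and turn from the pose measured when the call began; what a row does not reach only later rows make up. A row lasts 1/10 s, in which the tool goes at most 50 mm and 8.59 degrees, less where a joint would pass 70% of its speed; a pose out of reach is approached as far as the arm can. A call with a gripper value outside its range is refused whole. The fingers move at their own pace and stop on an object; "squeeze" is the grip in N (left out, the last holds). Time passes only in rows, so rows that repeat a pose let the fingers close. It gives the time, the measured TCP pose, the force and the opening at its end, in the units of the state.
- bot.get_obs(): the state, without advancing time (a new reading comes with each control period).
- bot.read_camera(name): name is "scene" or "side" or "wrist"; returns a dict with "color" (480x640x3 uint8, red, green, blue), "fovy" (degrees; the focal length in pixels is half the picture's height over the tangent of half this angle, whatever the lens; pixels are square), "cx", "cy" (the principal point, pixels), "R" (3x3) and "t" (3): a world point X has camera coordinates R X + t. Camera axes: x right, y down, z forward; pixel columns grow to the right and rows downward; lengths in m; the calibration is good to about 2 mm. The wrist camera is an equidistant fisheye: a pixel r from the principal point sees the ray r / f radians off the axis. A picture is of the moment at which its call begins. There is no depth.
- bot.hand_in(): hands the job in, once; it reports no verdict.
The state is a dict: "t": time; "q": joint angles; "joint_vel": joint speeds; "joint_torque": joint torques, N m; "eef_pos": TCP position; "tool_rot": TCP orientation; "contact_force": force on the tool from outside, world axes, zero at the start; "torque": the same for the moment, N m; "gripper_width": opening from 0.0 (shut) to 1.0 (fully open).
Only numpy, scipy, OpenCV 4.12 (cv2) and the standard library are available. Lean on these libraries where they do the work, as an engineer would, in place of code of your own. Each camera call takes 0.05 s, during which the arm holds its last target.

## Working session

There is one attempt and no reset: what is moved stays moved. The work goes in short steps, Python scripts to look and compute and a tool call to move; the robot and the scene stay as the last step left them, time stands still between calls to the robot, and variables do not carry over. Pictures are saved under pics/ and viewed, and the job is handed in when it is done.

Besides the shell and the picture viewer there is one more tool, called after "Emit:" as name(argument=value, ...), one argument or row to a line, values as JSON. drive_tool: Moves the arm, as the interface text tells. Its arguments: {"type":"object","properties":{"slide":{"type":"array"},"turn":{"type":"array"},"gripper":{"type":"array"},"squeeze":{"type":"number"}},"required":["slide","turn","gripper"]}

```bash
mkdir -p pics; ls
cat > h.py <<'E'
from station import bot
import numpy as np, cv2
def shot(n,f):
    c=bot.read_camera(n); cv2.imwrite('pics/'+f+'.png',c['color'][:,:,::-1]); np.savez('pics/'+f+'.npz',**{k:c[k] for k in('fovy','cx','cy','R','t','color')}); return c
def ray(f,u,v,z,fish=False):
    c=np.load('pics/'+f+'.npz'); F=240/np.tan(np.radians(float(c['fovy']))/2)
    d=np.array([u-c['cx'],v-c['cy']],float)
    if fish:
        r=np.hypot(*d);a=r/F; d=np.r_[d/r*np.sin(a),np.cos(a)]
    else: d=np.r_[d/F,1]
    R=c['R'];o=-R.T@c['t'];d=R.T@d
    return o+d*(z-o[2])/d[2]
def proj(f,X):
    c=np.load('pics/'+f+'.npz'); F=240/np.tan(np.radians(float(c['fovy']))/2)
    p=c['R']@np.array(X)+c['t']; return F*p[:2]/p[2]+[c['cx'],c['cy']]
def crop(f,u0,v0,u1,v1,k,g):
    im=cv2.imread('pics/'+f+'.png')[v0:v1,u0:u1]; cv2.imwrite('pics/'+g+'.png',cv2.resize(im,None,fx=k,fy=k,interpolation=cv2.INTER_CUBIC))
E
python3 - <<'E'
from h import *
for n in('scene','side','wrist'): shot(n,n+'0')
o=bot.get_obs(); print({k:np.round(v,3) for k,v in o.items()},bot.hold_point_z)
E
```

```text
pics
{'t': np.float64(0.15), 'q': array([-1.404,  0.478,  0.022,  1.556, -0.011,  1.109, -0.083]), 'joint_vel': array([ 0.002, -0.003, -0.001, -0.003,  0.001,  0.001, -0.   ]), 'joint_torque': array([ 2.0000e-03, -5.9692e+01,  1.6100e+00, -2.8149e+01,  1.3000e-02,
        7.0000e-03,  0.0000e+00]), 'eef_pos': array([0.183, 0.649, 0.195]), 'tool_rot': array([ 0.563, -0.427,  0.564,  0.426]), 'contact_force': array([ 0.835, -0.619, -0.277]), 'torque': array([-0.022, -0.012, -0.021]), 'gripper_width': np.float64(1.001)} 0.0187
```

View pics/scene0.png

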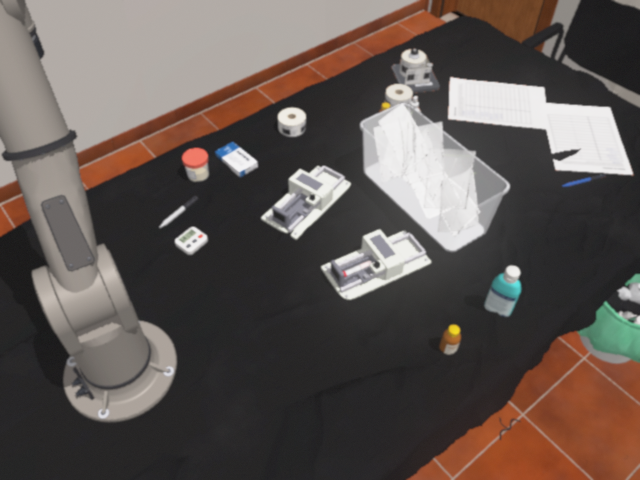

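View pics/side0.png

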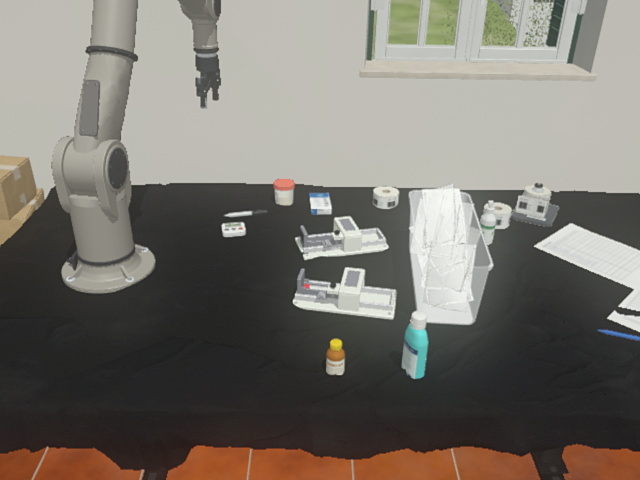

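View pics/wrist0.png

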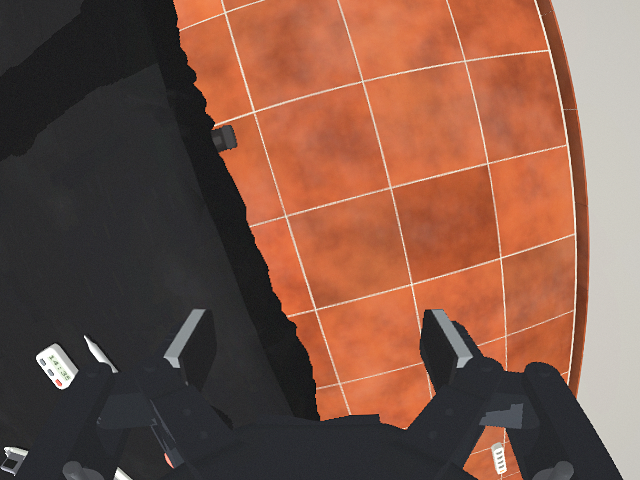

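The loaded scanner looks like the right-hand one: a red cap shows at about scene (347,272) and side (306,288). I'll enlarge both views to check.

Run:
```python
from h import *
crop('scene0',310,220,440,305,6,'c1');crop('side0',285,260,405,325,6,'c2');crop('scene0',250,155,360,240,6,'c3')
```

```text
(no output)
```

View pics/c1.png

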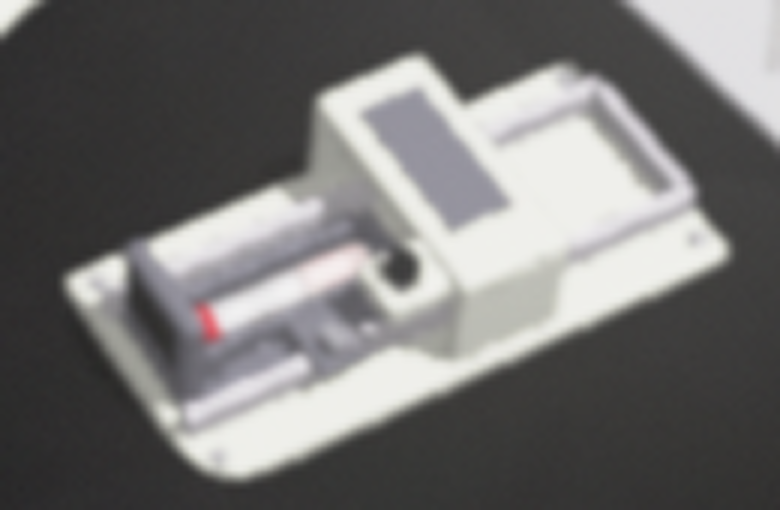

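View pics/c2.png

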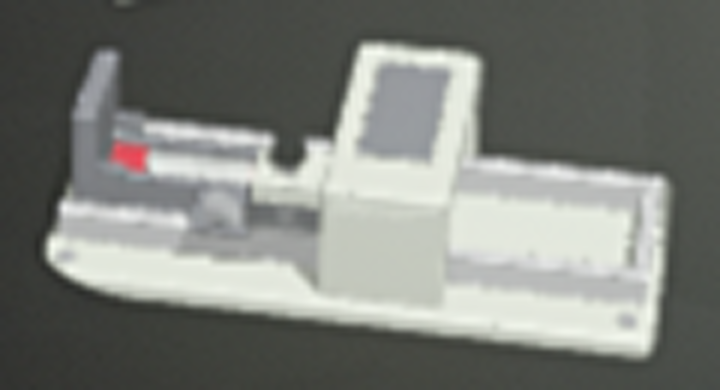

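View pics/c3.png

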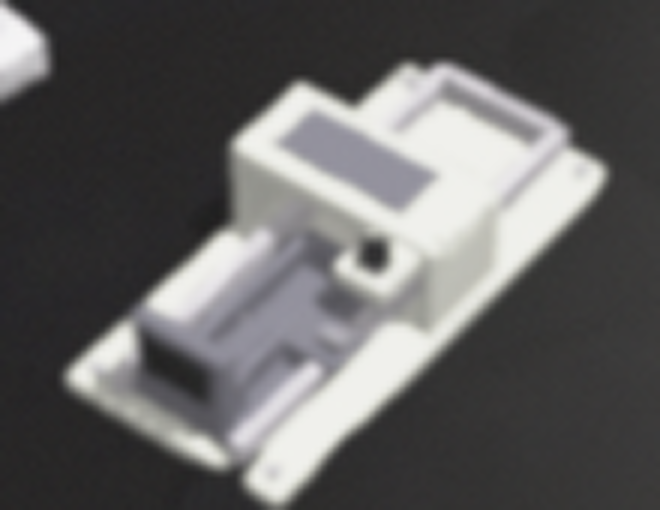

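```bash
cat > fit.py <<'E'
from h import *
from scipy.optimize import least_squares
def px(o,k,p): return np.array(o)+np.array(p)/k-0.5+0.5/k
obs=[('scene0',(-122,58,10),px((310,220),6,(62,280))),('scene0',(122,-58,10),px((310,220),6,(736,250))),
('scene0',(122,58,10),px((310,220),6,(570,60))),
('scene0',(-116,25,64),px((310,220),6,(127,240))),('scene0',(-105,-25,64),px((310,220),6,(212,325))),
('side0',(-116,-25,64),px((285,260),6,(74,108))),('side0',(-116,25,64),px((285,260),6,(96,52))),('side0',(-105,-25,64),px((285,260),6,(106,110))),('side0',(-105,25,64),px((285,260),6,(120,54))),
('side0',(122,-58,10),px((285,260),6,(660,345)))]
def W(p,m):
    m=np.array(m)/1000;c,s=np.cos(p[2]),np.sin(p[2]);return np.array([p[0]+c*m[0]-s*m[1],p[1]+s*m[0]+c*m[1],m[2]])
def res(p): return np.concatenate([proj(f,W(p,m))-u for f,m,u in obs])
if __name__=='__main__':
    a,b=ray('scene0',*obs[0][2],.01),ray('scene0',*obs[1][2],.01);print(a,b,np.linalg.norm(a-b))
    r=least_squares(res,[*(a+b)[:2]/2,0],loss='soft_l1');print(r.x,np.round(r.fun.reshape(-1,2),2))
    c=np.load('pics/scene0.npz');print(-c['R'].T@c['t'],'plate',W(r.x,(-116,0,50)))
    im=cv2.imread('pics/scene0.png');K=4;im=cv2.resize(im[200:320,290:460],None,fx=K,fy=K)
    for f,k in(('scene0',0),):
      for z0,box in((10,(-122,122,-58,58)),(64,(-116,-105,-25,25)),(24,(-116,-105,-36,-29)),(0,(-122,122,-58,58)),(34,(-103,-16,-8.5,8.5))):
        P=[(np.array(proj(f,W(r.x,(x,y,z0))))-[290,200]+.5)*K for x,y in((box[0],box[2]),(box[1],box[2]),(box[1],box[3]),(box[0],box[3]))]
        cv2.polylines(im,[np.int32(P)],True,(0,255,0),1)
    cv2.imwrite('pics/ov.png',im)
    print('tool R');from scipy.spatial.transform import Rotation as Ro
    print(Ro.from_quat(np.r_[bot.get_obs()['tool_rot'][1:],bot.get_obs()['tool_rot'][0]]).as_matrix().round(3))
E
python3 fit.py
```

```text
[ 0.4992144  -0.05503159  0.01      ] [ 0.72176604 -0.21229362  0.01      ] 0.27250794315635085
[ 0.61269051 -0.13285047 -0.17507973] [[ 0.97 -0.85]
 [-0.04 -0.47]
 [ 0.71 -0.64]
 [-0.46  0.57]
 [ 0.43 -0.14]
 [-0.46  0.86]
 [ 0.   -0.62]
 [-1.26  1.03]
 [ 0.41 -0.48]
 [-0.79 -0.46]]
[-0.07285966 -0.74787697  1.18399327] plate [ 0.49846384 -0.11264482  0.05      ]
tool R
[[-0.    -0.962  0.271]
 [-0.001  0.271  0.962]
 [-1.    -0.    -0.001]]
```

View pics/ov.png

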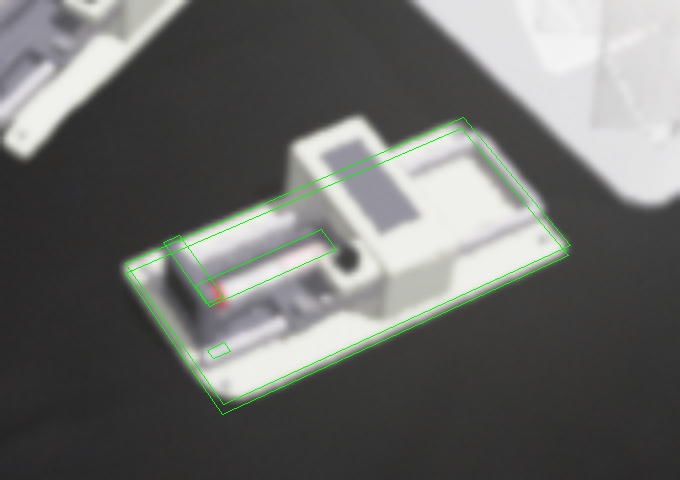

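The loaded scanner is the right-hand one: origin about (0.613, -0.133), yaw -10°. Its diagonal measures 272 mm against a true 270 mm. I'll go above the front of the plate by way of (0.45, 0.25), closing the fingers on the way.

Emit:
drive_tool(
  slide=[
    [27,-40,0],
    [53,-80,0],
    [80,-120,0],
    [107,-160,0],
    [133,-200,0],
    [160,-240,0],
    [187,-280,0],
    [213,-320,0],
    [240,-360,0],
    [267,-400,0],
  ],
  turn=[
    [0,0,0.1],
    [0,0,0.1],
    [0,0,0.1],
    [0,0,0.1],
    [0,0,0.1],
    [0,0,0.1],
    [0,0,0.1],
    [0,0,0.1],
    [0,0,0.1],
    [0,0,0.1],
  ],
  gripper=[0,0,0,0,0,0,0,0,0,0],
  squeeze=40,
)

```text
t: 1.15
eef_pos: [0.4507, 0.2474, 0.1953]
tool_rot: [0.541, -0.455, 0.542, 0.454]
contact_force: [1.1, -0.1, 0.2]
gripper_width: 0.0
```

Emit:
drive_tool(
  slide=[
    [0,-40,0],
    [0,-80,0],
    [0,-120,0],
    [0,-160,0],
    [0,-200,0],
    [0,-240,0],
    [0,-280,0],
    [0,-320,0],
    [0,-352,0],
    [0,-352,0],
  ],
  turn=[
    [0,0,0],
    [0,0,0],
    [0,0,0],
    [0,0,0],
    [0,0,0],
    [0,0,0],
    [0,0,0],
    [0,0,0],
    [0,0,0],
    [0,0,0],
  ],
  gripper=[0,0,0,0,0,0,0,0,0,0],
)

```text
t: 2.15
eef_pos: [0.4499, -0.1093, 0.1955]
tool_rot: [0.543, -0.453, 0.544, 0.452]
contact_force: [-0.4, -0.3, 1.2]
gripper_width: -0.0
```

Run:
```python
from h import *
shot('wrist','wrist1');shot('scene','scene1');shot('side','side1');print(bot.get_obs()['eef_pos'],bot.get_obs()['q'])
crop('side1',270,200,410,330,5,'c4')
```

```text
[ 0.4505885  -0.10398608  0.19515381] [-0.33193259  0.12128535  0.46480994  2.06925248 -0.06496578  0.96514326
  1.5634082 ]
```

View pics/wrist1.png

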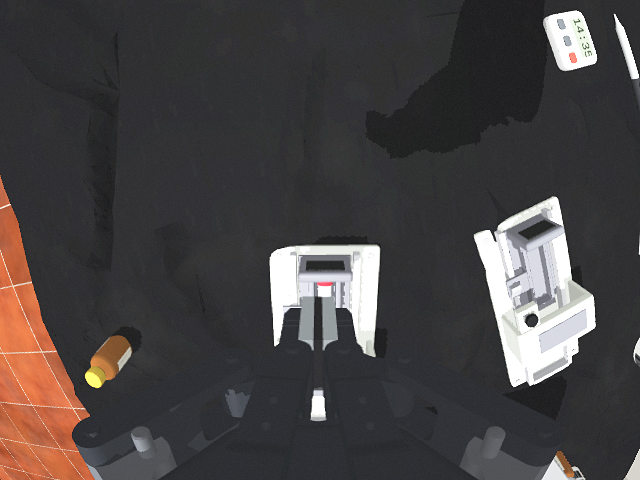

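View pics/c4.png

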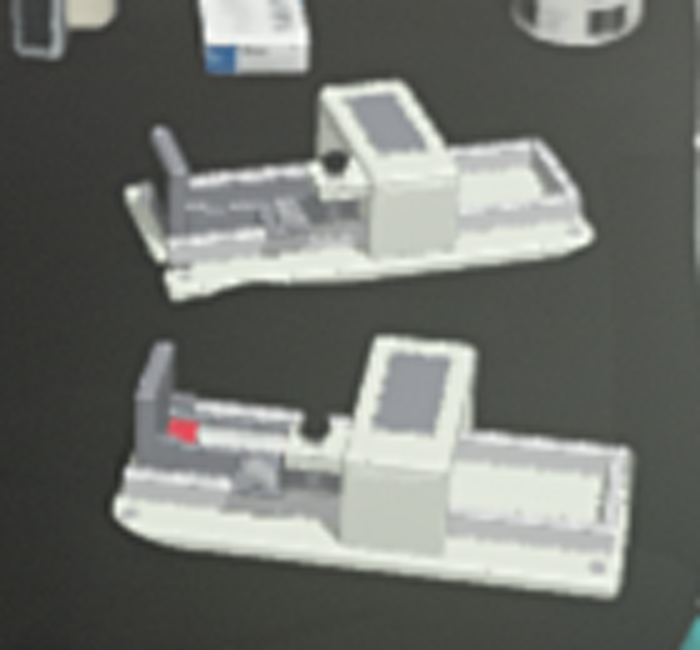

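The wrist picture shows the plate at about (325,268), the red cap at (324,284) and the base's near corners at about (275,250) and (379,247). I'll enlarge it.

Run:
```python
from h import *
crop('wrist1',260,230,390,310,6,'c5')
```

```text
(no output)
```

View pics/c5.png

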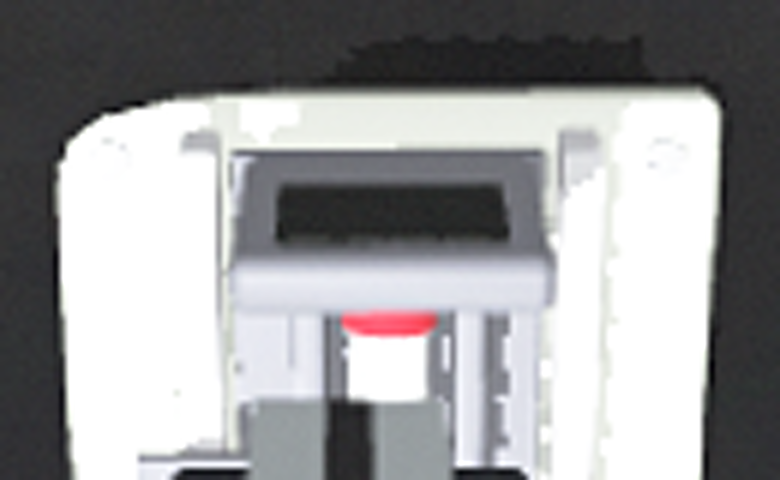

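Run:
```python
from h import *
from fit import px
P=lambda p,z:ray('wrist1',*px((260,230),6,p),z,True)
pr,pl=P((235,262),.064),P((555,252),.064);print('plate top front R,L',pr,pl,np.linalg.norm(pr-pl),(pr+pl)/2,'yaw',np.arctan2(*(pr-pl)[:2][::-1])+np.pi/2)
a,b=P((215,97),.01),P((700,90),.01);print('base front',a,b,'yaw',np.arctan2(*(a-b)[:2][::-1])+np.pi/2)
a,b=P((57,190),.01),P((721,170),.01);print('base width',a,b,np.linalg.norm(a-b))
o=bot.get_obs();print(o['eef_pos'],o['t'])
c=np.load('pics/wrist1.npz');print('cam',-c['R'].T@c['t'],c['R'].round(3))
```

```text
plate top front R,L [ 0.49399492 -0.13621713  0.064     ] [ 0.50108996 -0.08878044  0.064     ] 0.04796435184710341 [ 0.49754244 -0.11249879  0.064     ] yaw -0.14846788778065845
base front [ 0.48446206 -0.14065706  0.01      ] [ 0.49828748 -0.05829216  0.01      ] yaw -0.16630534344264314
base width [ 0.49620575 -0.17135699  0.01      ] [ 0.51351699 -0.05656548  0.01      ] 0.11608948697968201
[ 0.4505885  -0.10398608  0.19515381] 2.3
cam [ 0.37366206 -0.09552031  0.37351864] [[ 0.182  0.983 -0.004]
 [ 0.937 -0.172  0.303]
 [ 0.297 -0.058 -0.953]]
```

The wrist view agrees: the base is 116.1 mm wide, the plate face is at about (0.498, -0.1125), and the yaw is about -0.17. The TCP is on the push line, about 48 mm before the face. Now I'll descend to z ≈ 0.040.

Emit:
drive_tool(
  slide=[
    [0,0,-35],
    [0,0,-70],
    [0,0,-105],
    [0,0,-135],
    [0,0,-155],
    [0,0,-155],
    [0,0,-155],
  ],
  turn=[
    [0,0,0],
    [0,0,0],
    [0,0,0],
    [0,0,0],
    [0,0,0],
    [0,0,0],
    [0,0,0],
  ],
  gripper=[0,0,0,0,0,0,0],
)

```text
t: 3.0
eef_pos: [0.4507, -0.1031, 0.0403]
tool_rot: [0.541, -0.455, 0.542, 0.455]
contact_force: [-0.4, -0.1, 0.2]
gripper_width: -0.002
```

Run:
```python
from h import *
shot('side','side2');crop('side2',250,200,410,330,5,'c6');o=bot.get_obs();print(o['eef_pos'],o['tool_rot'],o['contact_force'])
```

```text
[ 0.45137718 -0.10335177  0.04094837] [ 0.54139771 -0.45519953  0.54132341  0.45458869] [ 0.78996501 -0.35805947  0.29349407]
```

View pics/c6.png

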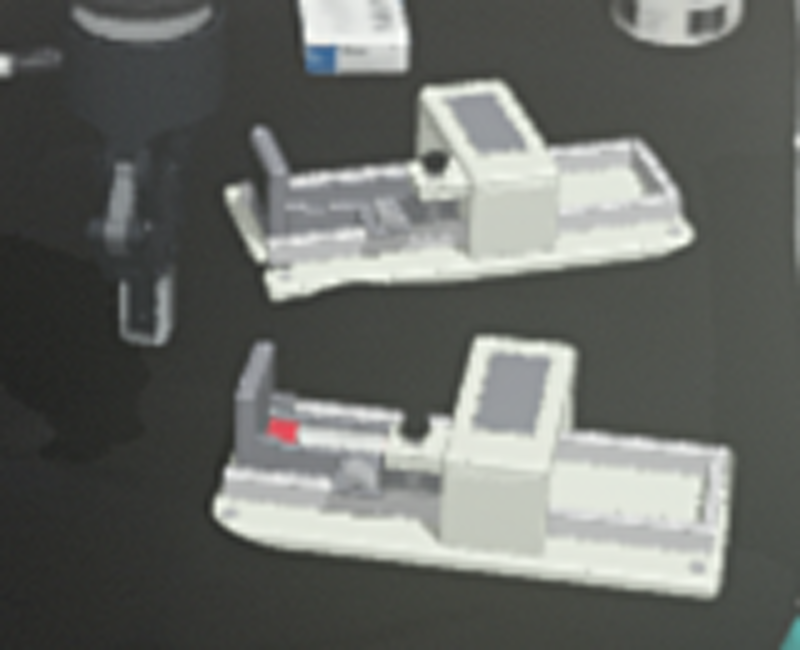

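The closed fingers stand in front of the plate, with the tip at side pixel (279,268). I'll advance to contact first.

Emit:
drive_tool(
  slide=[
    [8,-1.4,0],
    [16,-2.8,0],
    [22,-3.8,0],
    [27,-4.6,0],
    [32,-5.5,0],
    [36,-6.2,0],
    [40,-6.9,0],
    [44,-7.6,0],
    [48,-8.3,0],
    [48,-8.3,0],
  ],
  turn=[
    [0,0,0],
    [0,0,0],
    [0,0,0],
    [0,0,0],
    [0,0,0],
    [0,0,0],
    [0,0,0],
    [0,0,0],
    [0,0,0],
    [0,0,0],
  ],
  gripper=[0,0,0,0,0,0,0,0,0,0],
)

```text
t: 4.05
eef_pos: [0.5, -0.1117, 0.041]
tool_rot: [0.541, -0.455, 0.541, 0.454]
contact_force: [0.9, -0.9, 0.3]
gripper_width: -0.001
```

Run:
```python
from h import *
shot('side','side3');shot('scene','scene3');crop('side3',270,200,410,330,5,'c7');crop('scene3',290,190,440,310,5,'c8');o=bot.get_obs();print(o['eef_pos'],o['tool_rot'],o['contact_force'])
```

```text
[ 0.49924259 -0.11165495  0.0408759 ] [ 0.54132211 -0.45511989  0.54140731  0.45465853] [-0.06303432  0.19325991 -0.24941411]
```

View pics/c7.png

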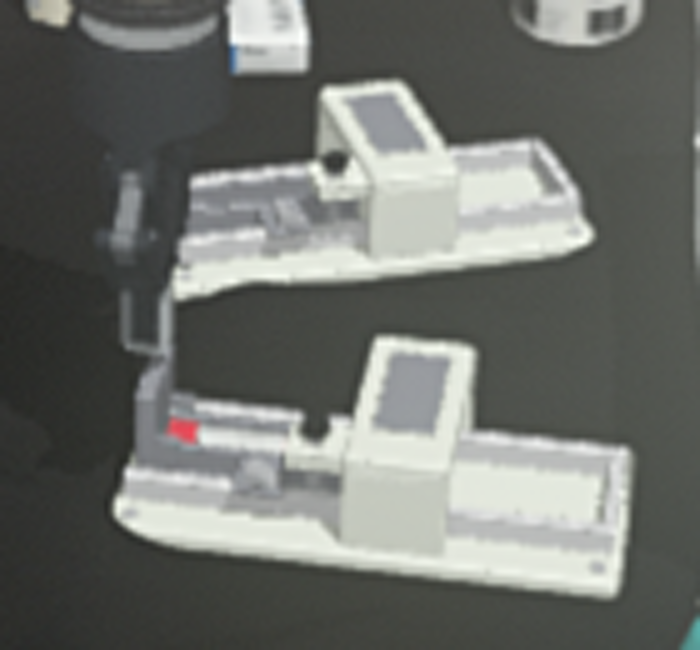

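View pics/c8.png

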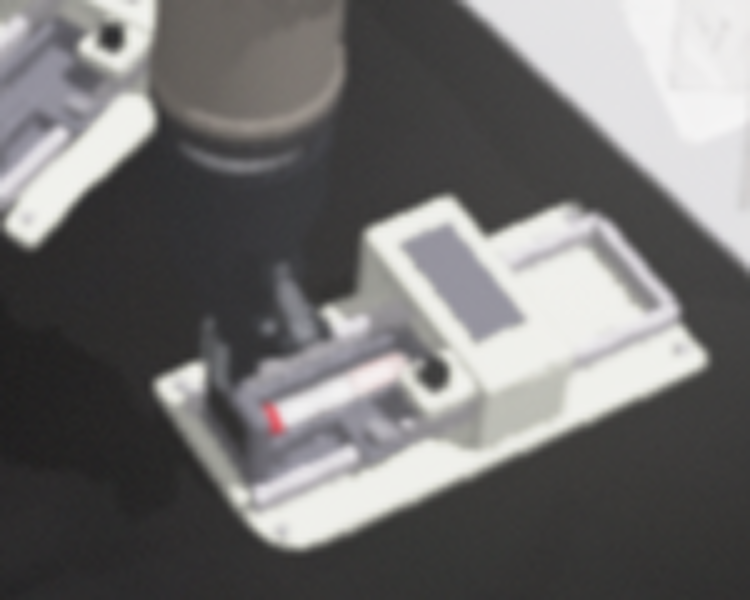

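Run:
```python
from h import *
print('side tcp',proj('side3',(.4992,-.1117,.041)),'plate top mid front',proj('side3',(.498,-.1125,.064)))
print('scene',proj('scene3',(.4992,-.1117,.041)),proj('scene3',(.498,-.1125,.064)))
for n in('side','scene'):
    c=np.load(f'pics/{n}3.npz');print(n,-c['R'].T@c['t'])
print('tip ray side at z=.041',ray('side3',299.4,270.4,.041))
shot('wrist','wrist3');crop('wrist3',240,220,400,340,5,'c9')
```

```text
side tcp [298.8369107  280.74721901] plate top mid front [298.36070434 272.92390662]
scene [335.37107224 273.34042866] [335.4737735  267.79383388]
side [ 0.52887439 -1.38940238  0.86887955]
scene [-0.07285966 -0.74787697  1.18399327]
tip ray side at z=.041 [ 0.49941168 -0.06410295  0.041     ]
```

View pics/c9.png

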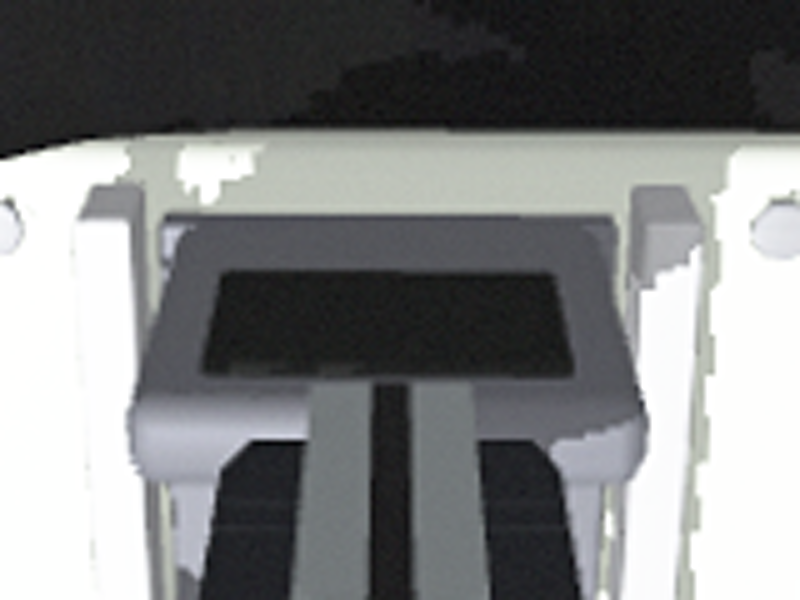

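Run:
```python
from h import *
a=[]
for f,b in(('side3',(280,215,340,305)),('scene3',(315,230,375,320)),('side0',(280,215,340,305))):
    im=cv2.imread(f'pics/{f}.png')[b[1]:b[3],b[0]:b[2]]
    im=(255*(im/255.)**.45).astype('uint8')
    im=cv2.resize(im,None,fx=4.4,fy=6,interpolation=cv2.INTER_CUBIC) if 0 else cv2.resize(im,None,fx=4.4,fy=4.4,interpolation=cv2.INTER_CUBIC)
    a.append(im)
cv2.imwrite('pics/c10.png',np.hstack(a))
for f,X in(('side2',(.4514,-.1033,.041)),('side1',(.4506,-.104,.1952)),('side0',(.183,.649,.195))): print(f,proj(f,X))
crop('side1',250,180,310,260,7,'c11')
```

```text
side2 [279.39593361 278.59575385]
side1 [278.20848233 222.87874173]
side0 [210.78352117 118.04766723]
```

View pics/c10.png

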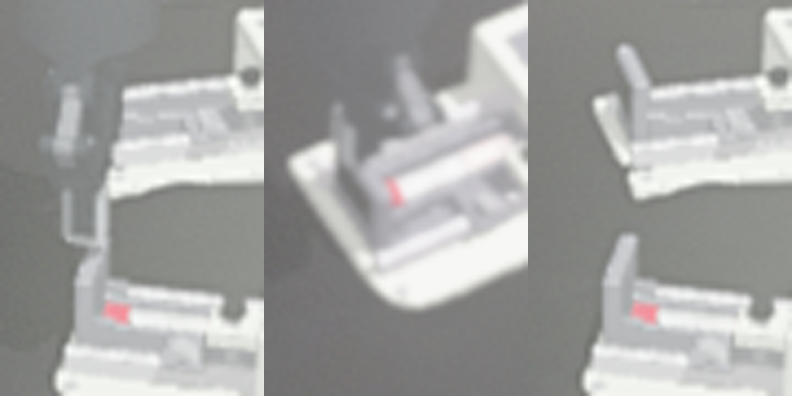

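View pics/c11.png

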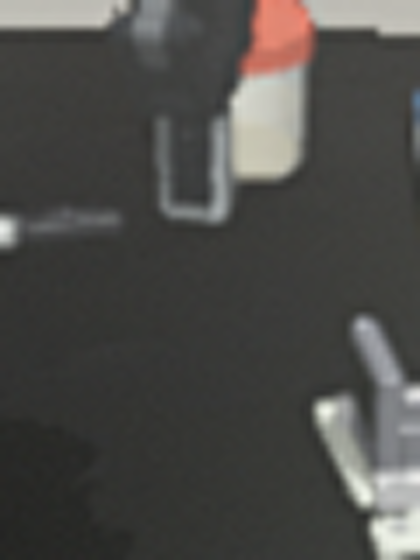

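Run:
```python
from h import *
e=np.array([.4992,-.1117,.041])
u=np.array([.985,-.17,0])
for z in(.041,.05,.06,.065,.07,.075,.08,.09):
    for n,px in(('wrist3',(318,296.6)),):
        p=ray(n,*px,z,True);print(z,((p-e)@u*1000).round(1))
for n in('side3','scene3'):
  for z in(.041,.071):
    for d in(-11,11): print(n,z,d,proj(n,np.r_[(e+u*d/1000)[:2],z]).round(1))
```

```text
0.041 8.1
0.05 3.8
0.06 -1.0
0.065 -3.4
0.07 -5.8
0.075 -8.2
0.08 -10.6
0.09 -15.4
side3 0.041 -11 [294.4 280.3]
side3 0.041 11 [303.3 281.2]
side3 0.071 -11 [294.4 269.8]
side3 0.071 11 [303.3 270.8]
scene3 0.041 -11 [331.3 275.2]
scene3 0.041 11 [339.5 271.5]
scene3 0.071 -11 [331.6 267.3]
scene3 0.071 11 [339.9 263.6]
```

No contact, and the cameras explain why. The visible fingertip is at side (294–304, 270), which fits z ≈ 0.071. The reported 0.041 would put it at row 280.5. The wrist view also says about 0.075. The fingers really end about 30 mm above the reported TCP and are hovering over the plate. I'll back off, go lower, and check the height in the pictures again.

Emit:
drive_tool(
  slide=[
    [-15,2.6,3],
    [-30,5.2,3],
    [-44,7.6,3],
    [-48,8.3,3],
    [-48,8.3,-10],
    [-48,8.3,-25],
    [-48,8.3,-25],
    [-48,8.3,-25],
  ],
  turn=[
    [0,0,0],
    [0,0,0],
    [0,0,0],
    [0,0,0],
    [0,0,0],
    [0,0,0],
    [0,0,0],
    [0,0,0],
  ],
  gripper=[0,0,0,0,0,0,0,0],
)

```text
t: 5.0
eef_pos: [0.4513, -0.1035, 0.016]
tool_rot: [0.541, -0.455, 0.542, 0.455]
contact_force: [0.0, -0.4, -0.5]
gripper_width: -0.0
```

Run:
```python
from h import *
shot('side','side4');shot('scene','scene4');o=bot.get_obs();print(o['eef_pos'],o['contact_force'])
e=o['eef_pos'];u=np.array([.985,-.17,0])
for z in(0.015,.045):
    for d in(-11,11): print(z,d,proj('side4',np.r_[(e+u*d/1000)[:2],z]).round(1),proj('scene4',np.r_[(e+u*d/1000)[:2],z]).round(1))
a=[]
for f,b in(('side4',(250,225,330,305)),('scene4',(295,225,375,305))):
    im=cv2.imread(f'pics/{f}.png')[b[1]:b[3],b[0]:b[2]];im=(255*(im/255.)**.5).astype('uint8')
    a.append(cv2.resize(im,None,fx=5,fy=5,interpolation=cv2.INTER_CUBIC))
cv2.imwrite('pics/c12.png',np.hstack(a))
```

```text
[ 0.451732   -0.10348077  0.01640749] [-0.02633846 -0.20955873 -0.41765915]
0.015 -11 [275.3 287. ] [313.  289.9]
0.015 11 [284. 288.] [321.2 286.2]
0.045 -11 [275.1 276.8] [313.  282.3]
0.045 11 [283.9 277.7] [321.4 278.5]
```

View pics/c12.png

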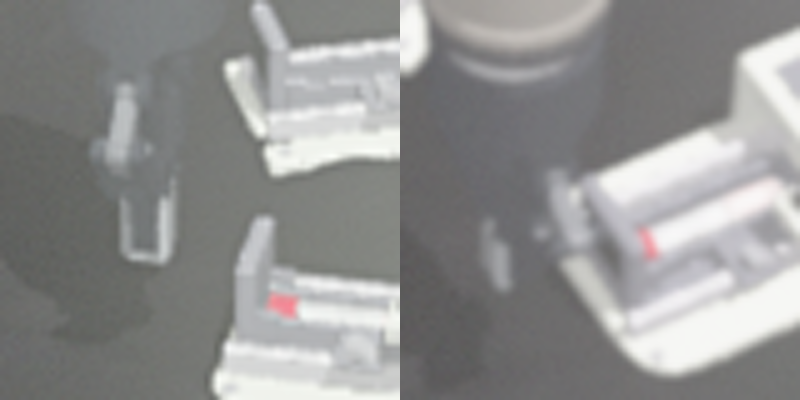

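The tip is now at side (274–284, 277), which is z = 0.045. That matches a constant 30 mm offset. I'll lower it 5 mm more and push.

Emit:
drive_tool(
  slide=[
    [10,-1.7,-5],
    [20,-3.5,-5],
    [26,-4.5,-5],
    [31,-5.4,-5],
    [36,-6.2,-5],
    [41,-7.1,-5],
    [46,-8.0,-5],
    [51,-8.8,-5],
    [55,-9.5,-5],
    [55,-9.5,-5],
  ],
  turn=[
    [0,0,0],
    [0,0,0],
    [0,0,0],
    [0,0,0],
    [0,0,0],
    [0,0,0],
    [0,0,0],
    [0,0,0],
    [0,0,0],
    [0,0,0],
  ],
  gripper=[0,0,0,0,0,0,0,0,0,0],
)

```text
t: 6.1
eef_pos: [0.5049, -0.1129, 0.0109]
tool_rot: [0.541, -0.454, 0.542, 0.455]
contact_force: [-4.9, 1.2, 2.5]
gripper_width: -0.002
```

Run:
```python
from h import *
shot('side','side5');shot('scene','scene5');o=bot.get_obs();print(o['eef_pos'],o['contact_force'])
a=[]
for f,b in(('side5',(270,225,350,325)),('scene5',(315,215,395,315))):
    im=cv2.imread(f'pics/{f}.png')[b[1]:b[3],b[0]:b[2]];im=(255*(im/255.)**.5).astype('uint8')
    a.append(cv2.resize(im,None,fx=5,fy=5,interpolation=cv2.INTER_CUBIC))
cv2.imwrite('pics/c13.png',np.hstack(a))
```

```text
[ 0.50467145 -0.11282292  0.01092544] [-5.64437595  0.41865529  2.86823686]
```

View pics/c13.png

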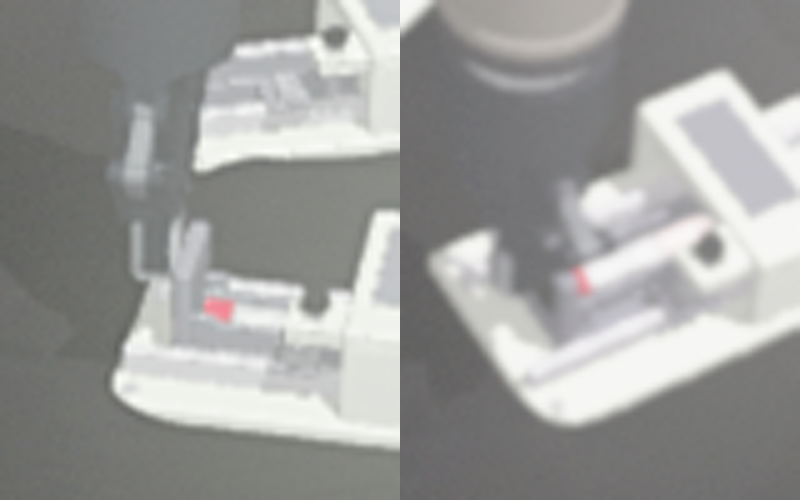

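Contact made at about 5.5 N, with the slide in about 18 mm. I'll keep pushing to just short of the stop.

Emit:
drive_tool(
  slide=[
    [5,-0.9,0],
    [10,-1.7,0],
    [15,-2.6,0],
    [20,-3.5,0],
    [25,-4.3,0],
    [30,-5.2,0],
    [35,-6.0,0],
    [40,-6.9,0],
    [44,-7.6,0],
    [47,-8.1,0],
  ],
  turn=[
    [0,0,0],
    [0,0,0],
    [0,0,0],
    [0,0,0],
    [0,0,0],
    [0,0,0],
    [0,0,0],
    [0,0,0],
    [0,0,0],
    [0,0,0],
  ],
  gripper=[0,0,0,0,0,0,0,0,0,0],
)

```text
t: 7.2
eef_pos: [0.5483, -0.1207, 0.01]
tool_rot: [0.539, -0.452, 0.544, 0.457]
contact_force: [-8.3, 1.7, 4.0]
gripper_width: 0.003
```

Emit:
drive_tool(
  slide=[
    [2,-0.3,0],
    [3,-0.5,0],
    [3,-0.5,0],
  ],
  turn=[
    [0,0,0],
    [0,0,0],
    [0,0,0],
  ],
  gripper=[0,0,0],
)

```text
t: 7.5
eef_pos: [0.5484, -0.1208, 0.0094]
tool_rot: [0.538, -0.45, 0.545, 0.459]
contact_force: [-7.9, 0.8, 4.5]
gripper_width: -0.002
```

Run:
```python
from h import *
from scipy.spatial.transform import Rotation as Ro
shot('side','side6');shot('scene','scene6');o=bot.get_obs();print(o['eef_pos'],o['contact_force'],o['q'].round(3),o['joint_torque'].round(1))
q=o['tool_rot'];print(Ro.from_quat([*q[1:],q[0]]).as_matrix().round(3))
a=[]
for f,b in(('side6',(270,225,350,325)),('scene6',(315,205,395,305))):
    im=cv2.imread(f'pics/{f}.png')[b[1]:b[3],b[0]:b[2]];im=(255*(im/255.)**.5).astype('uint8')
    a.append(cv2.resize(im,None,fx=5,fy=5,interpolation=cv2.INTER_CUBIC))
cv2.imwrite('pics/c14.png',np.hstack(a))
```

```text
[ 0.54838698 -0.12085189  0.00940371] [-7.41866442  1.39575133  5.369452  ] [-0.163  0.572  0.352  1.974 -0.309  0.662  1.783] [ -0.2 -51.8   6.7 -21.7  -0.3  -2.    0. ]
[[-0.015 -0.985  0.174]
 [ 0.003  0.174  0.985]
 [-1.     0.015  0.   ]]
```

View pics/c14.png

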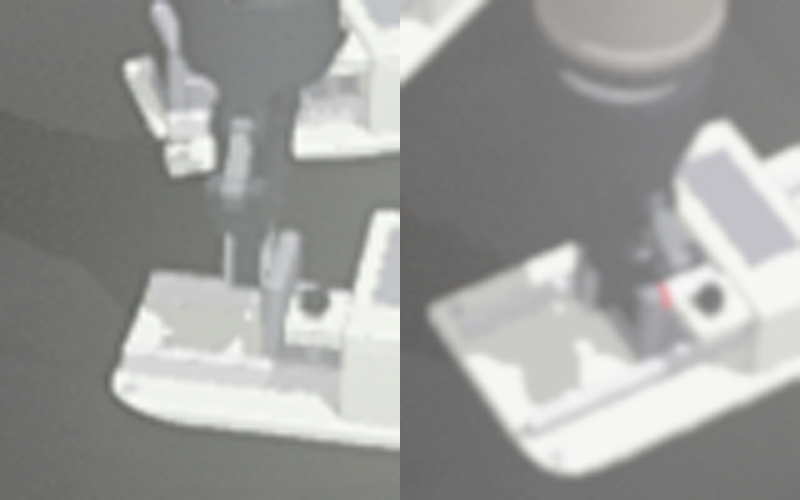

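The slide is about 62 mm in. The 8 N matches the spring, so the 3 mm shortfall is arm compliance (0.36 mm/N) rather than the stop. I'll command a bit further and take out the 0.9° tilt.

Emit:
drive_tool(
  slide=[
    [3,-0.5,1],
    [5,-0.9,1],
    [7,-1.2,1],
    [9,-1.6,1],
    [9,-1.6,1],
  ],
  turn=[
    [0,-0.015,0],
    [0,-0.015,0],
    [0,-0.015,0],
    [0,-0.015,0],
    [0,-0.015,0],
  ],
  gripper=[0,0,0,0,0],
)

```text
t: 8.1
eef_pos: [0.554, -0.1217, 0.0094]
tool_rot: [0.541, -0.452, 0.542, 0.457]
contact_force: [-7.4, 1.5, 2.1]
gripper_width: 0.0
```

Emit:
drive_tool(
  slide=[
    [4,-0.7,1],
    [6,-1.0,1],
    [8,-1.4,1],
    [8,-1.4,1],
  ],
  turn=[
    [0,-0.01,0],
    [0,-0.01,0],
    [0,-0.01,0],
    [0,-0.01,0],
  ],
  gripper=[0,0,0,0],
)

```text
t: 8.5
eef_pos: [0.5561, -0.122, 0.0091]
tool_rot: [0.541, -0.451, 0.542, 0.458]
contact_force: [-14.4, 3.6, 9.1]
gripper_width: 0.0
```

The force doubled with hardly any motion at about 70 mm, so this is the stop. I'll let go by backing straight out.

Emit:
drive_tool(
  slide=[
    [-6,1,0],
    [-14,2.4,0],
    [-24,4.2,0],
    [-34,5.9,0],
    [-46,8,0],
    [-60,10.4,0],
    [-75,13,0],
    [-90,15.6,0],
    [-100,17.4,0],
    [-100,17.4,0],
  ],
  turn=[
    [0,0,0],
    [0,0,0],
    [0,0,0],
    [0,0,0],
    [0,0,0],
    [0,0,0],
    [0,0,0],
    [0,0,0],
    [0,0,0],
    [0,0,0],
  ],
  gripper=[0,0,0,0,0,0,0,0,0,0],
)

```text
t: 9.5
eef_pos: [0.4554, -0.1045, 0.0094]
tool_rot: [0.542, -0.451, 0.542, 0.458]
contact_force: [-0.2, 0.4, 0.8]
gripper_width: 0.002
```

Emit:
drive_tool(
  slide=[
    [0,0,35],
    [0,0,70],
    [0,0,105],
    [0,0,140],
    [0,0,140],
  ],
  turn=[
    [0,0,0],
    [0,0,0],
    [0,0,0],
    [0,0,0],
    [0,0,0],
  ],
  gripper=[0,0,0,0,0],
)

```text
t: 10.0
eef_pos: [0.4599, -0.1052, 0.154]
tool_rot: [0.544, -0.453, 0.539, 0.456]
contact_force: [0.4, -0.4, 0.2]
gripper_width: 0.002
```

Run:
```python
from h import *
for n in('side','scene','wrist'): shot(n,n+'7')
crop('side7',270,200,410,330,5,'c15');crop('scene7',240,150,440,310,4,'c16');crop('wrist7',220,220,420,370,4,'c17');o=bot.get_obs();print(o['eef_pos'],o['contact_force'])
```

```text
[ 0.45585245 -0.10437197  0.14932116] [-1.00113181  0.16507849 -0.65023114]
```

View pics/c15.png

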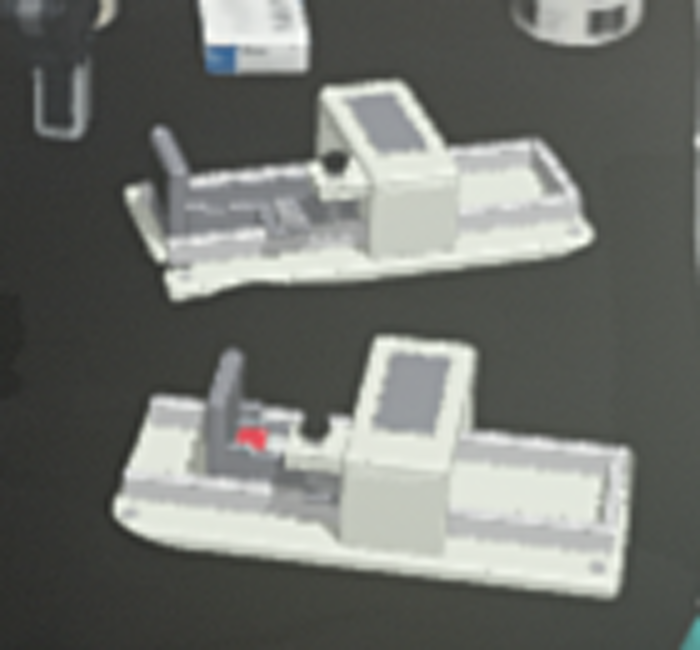

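View pics/c16.png

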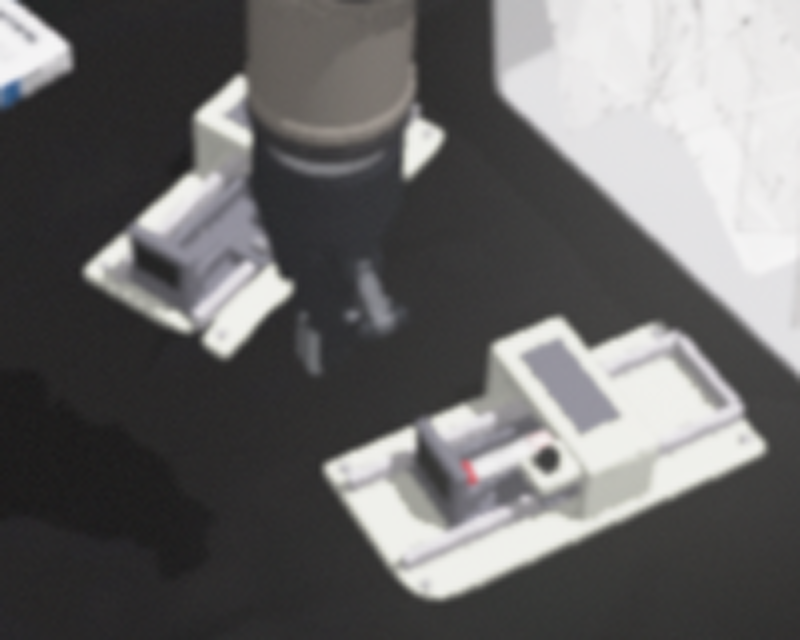

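View pics/c17.png

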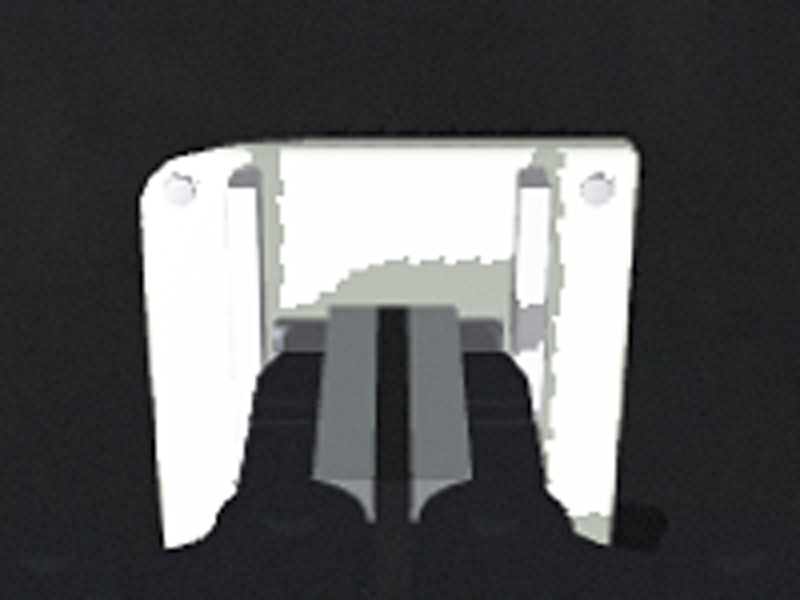

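The plate moved 14.2 px in the side view at about 0.405 px/mm, which is about 35 mm: the caught position. The knob is at its starting height, the tube is in its pocket, and the empty slide is still out. Handing in.

```bash
python3 -c "
from station import bot
print(bot.hand_in())"
```

```text
the job is handed in; nothing more can be done
None
```

I pushed the loaded (right-hand) scanner's slide in to its stop and backed the fingers out. It sprang back and was caught at its middle position. I handed the job in at about 10 s; the hand-in gave no verdict.

- **Fully in:** at about 70 mm by the arm's reading, the force rose from 7.5 to 14.4 N with only about 2 mm more movement. I took that as the stop.
- **Middle position:** in the final side picture the plate stands about 35 mm in from its start. The stop pin's knob is back at its starting height.
- **Tube and surroundings:** the tube still lies in its pocket, and the empty scanner's slide is out. I never went near the cup, kit or bottle, but did not measure them again at the end. The arm stands clear, raised in front of the scanner, with the force reading near zero.
- **What disagreed:** the pictures showed the fingers ending about 30 mm above the reported TCP. My first approach therefore passed over the plate without contact, so I backed off, lowered the tool and pushed again.
- **Also off:** the arm gave by about 0.36 mm per N and tilted about 0.9° under load. It stalled at about 62 mm, and I commanded it further to reach the stop.

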